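# Go-gauge the washed burner heads and put the clogged one to soak

### The job

The three burner heads on the chopping board have been washed, but a hard crust may still be hiding in a throat: take the go gauge from its wooden stand and try it from above in the throats, lightly (about 5 N, never more than 20 N), to find which heads let it slide fully home with its collar down on the head and which stop it short. Stand every head that stops the gauge upright in the white enamel soaking dish, set down and not dropped, and leave the ones that pass standing on the board. Put the gauge back in its stand, fully home, and leave the other things around alone.

Things in the scene. Friction and masses are not known exactly. Their poses are not given: they have to be found in the camera images.
- head_a_mid (a point): cast-aluminium burner head, one of three look-alikes loose on the board, 240 g; in mm: 44 tall, crown 56 across (grip its outside, 34 to 44 above the foot), foot 48 across, tube 33. Inside the crown a flat floor 46 across lies 34 above the foot, with the throat's mouth in its middle. This point: on the axis, half-way up, 22 above the foot and 12 below the crown's floor; z up along the axis
- head_b_mid (a point): second burner head, outwardly like head_a; same point and axes. Throat of all three, in mm: conical mouth 22 across at the crown's floor, narrowing over 6 to a straight upright bore, 15.6 across, closed 29 below the floor. In every bore a black ring is to be seen: loose soot, which gives way, or a crust; looking cannot tell.
- head_c_mid (a point): third burner head, outwardly like head_a; same point and axes. The heads stand free and slide a little if pushed sideways.
- gauge_grip (a point): go gauge, loose, 140 g, in its stand; in mm: aluminium handle 22 across, 56 long, two green bands; below it a steel collar 26 across, 4 thick; below that a pin 14 across, 26 long, chamfered tip. This point: middle of the handle, 59 above the tip, 33 above the collar's underside; z up. Fully home in a head it is 45 above that head's point; on a crust 6 to 16 higher, on the mouth 20 or more
- stand_top (a point): fixed turned beech stand for the gauge; in mm: 64 across at the foot, 52 across at the top, 36 tall, with an upright hole 17.6 across and 31 deep, its mouth widened to 22. This point is the centre of the hole's mouth on the top face; with the gauge fully home its collar rests on the top face and gauge_grip is 33 above this point
- dish: fixed round white enamel soaking dish with a dark blue rim; in mm: 170 across at the rim, 29 tall; flat floor 136 across and 4 thick. Origin at the centre of its underside on the worktop, z up
- board: fixed brown wooden chopping board; in mm: 235 by 340 and 22 thick, its long side (own y) running away from the robot. Origin at the centre of its underside; its top is 22 above. On it the three heads stand in any order. Which heads have a crust, and how many, is not known beforehand. A crust is hard, narrows the bore to about 7 and begins 10 to 20 below the crown's floor
- caps: bystander: stack of three black enamelled burner caps, in mm 52 across, 24 tall; origin at the centre of the underside
- cup: bystander: green and white espresso cup, in mm 64 across, 48 tall; origin at the underside
- soap: bystander: dish soap bottle, in mm 235 tall, 52 by 86; origin at the centre of the underside
Not all that is in view belongs to the job. Of the things that look like the dish, the larger one is meant.

How it is judged:
By the outcome, as a careful person would: the job done as asked, in the order asked, and still so for the second after the job is handed in, with the robot touching nothing.
It also fails if it takes over 72 s, if anything falls off the work surface, if the arm or the gripper's body presses on something with over 40 N, if the wrist force passes 120 N, or if a joint passes its speed limit or range.

### The arm

A 6-joint arm with a two-finger parallel gripper is mounted at the origin on a cart in front of the work surface, level with it; the furniture and walls round the work are solid. World frame = base frame: x ahead of the robot, y to its left, z up, the work surface at z = 0. Lengths are in m, angles in degrees, forces in N, time in s.
With the tool pointing down it reaches from about 0.375 to 0.9 m from the base axis. Payload 3.1 kg.
Tool frame: the origin (TCP) lies at the very end of the fingers, on their centre line; the grasp point (between the pads) lies 19 mm behind it; z points along the fingers, y is the line along which they close (so a half turn about z gives the same grasp; the last joint's range is limited). The gripper opens to 87 mm and grips with 3 to 60 N. Pads are 19 mm wide; open, the fingers measure 117 mm over their backs; the gripper's body (75 mm by 190 mm) begins 51 mm behind the grasp point.
Start: joints at [-82.993, 30.224, 82.088, -0, 67.689, -10.227], TCP at [0.185, -0.597, 0.184] pointing down, gripper open.
Joint ranges: [-176.69, 176.69], [-43.24, 126.21], [12.49, 139.97], [-82, 262], [0, 151.66], [-163.58, 163.58]. Speed limits (degrees/s): [159.86, 159.86, 180, 180, 180, 180].

### API

Orientations are given as a 3x3 rotation matrix whose columns are the frame's x, y, z axes.
In Python, from rig import bot gives the robot as it stands.
- The arm moves only by the tool move_arm, never from a script. Its argument "increments" is a list of rows, each an object with "xyz": the shift along the tool's x, y, z in mm, a list of three; "roll": the turn about the tool's z in rad; "grip": the opening in per cent of the stroke, from 0 (shut) to 100 (fully open). A call has 1 to 5 rows; each row shifts and turns the commanded pose from where the row before left it, along the tool's axes as they then stand; what a row does not reach is not made up. A row lasts 1/12 s, in which the tool goes at most 41.7 mm and 7.16 degrees, less where a joint would pass 70% of its speed; a pose out of reach is approached as far as the arm can. A call is refused whole if a number of a shift passes 41.7 or a number of a turn 0.125, either way. A call with a gripper value outside its range is refused whole. The fingers move at their own pace and stop on an object; the grip force is fixed at half the most. Time passes only in rows, so rows that do not move let the fingers close. It gives the time, the measured TCP pose, the force, the opening and the grip force at its end, in the units of the state.
- bot.read_state(): the state, without advancing time (a new reading comes with each control period).
- bot.capture(name): name is "scene" or "top" or "wrist"; returns (picture, depth): 420x560x3 uint8, red, green, blue; 420x560 float32, m along the optical axis (not along the pixel's ray), 0 where there is no reading.
- bot.camera_model(name): a dict with "intrinsics" (3x3 intrinsics, pixels), "rvec" (rotation vector, rad) and "tvec" (3), from world to camera coordinates, as OpenCV has them; the wrist camera has in their place "tool_from_camera" (4x4, takes a point from camera to tool coordinates, whose origin is the TCP and whose axes are the flange's). Camera axes: x right, y down, z forward; pixel columns grow to the right and rows downward; lengths in m; the calibration is good to about 2 mm. A picture is of the moment at which its call begins: read the wrist's pose just before it. camera_model takes no time and is no camera call.
- bot.hand_in(): hands the job in; it is judged then, once.
Trained networks look in the newest picture that a camera, given by its name, has taken for a name from the list of things; names that differ only in an ending like _2 or _b are one class to them, and where a whole thing is asked for, a point or a joint stands for the part that bears it (a point fixed in the world has none). Each returns a list of dicts, best first, with "conf" (0 to 1); they miss things now and then, are a little off and sometimes report something else, mostly with a low value. They report only what shows in the picture. A call takes as long as a camera call. They do not tell look-alikes from the thing itself.
- bot.spot_in(label, camera): "at" ([x, y, z] in m, in the coordinates of the camera as it stood for that picture, good to about 4 mm: the middle of the surface that is visible of it).
- bot.trace(label, camera): "mask" (420x560 bool, what is visible of it).
The state is a dict: "time_s": time; "joint_positions": joint angles; "qvel": joint speeds; "tau": joint torques, N m; "position": TCP position; "tcp_rot": TCP orientation; "force": force on the tool from outside, world axes, zero at the start; "moment": the same for the moment, N m; "opening": opening from 0.0 (shut) to 1.0 (fully open); "grasp_force": force on a finger pad.
Only numpy, scipy, OpenCV 4.12 (cv2) and the standard library are available. Lean on these libraries where they do the work, as an engineer would, in place of code of your own. Each camera call takes 0.05 s, during which the arm holds its last target. There are 200 camera calls.

## Working session

There is one attempt and no reset: what is moved stays moved. The work goes in short steps, Python scripts to look and compute and a tool call to move; the robot and the scene stay as the last step left them, time stands still between calls to the robot, and variables do not carry over. Pictures are saved under pics/ and viewed, at most 10 in all, crops included, and the job is handed in when it is done.

Besides the shell and the picture viewer there is one more tool, called in YAML: its name, and indented under it one key for each argument. move_arm: Moves the arm, as the interface text tells. Its arguments: {"type":"object","properties":{"increments":{"type":"array"}},"required":["increments"]}

```bash
ls; mkdir -p pics; cat > h.py <<'E'
import numpy as np,cv2
from rig import bot
def cam(n):
    m=bot.camera_model(n);K=np.array(m["intrinsics"])
    if n=="wrist":
        s=bot.read_state();T=np.eye(4);T[:3,:3]=s["tcp_rot"];T[:3,3]=s["position"]
        return K,T@np.array(m["tool_from_camera"])
    R=cv2.Rodrigues(np.array(m["rvec"],float))[0];T=np.eye(4);T[:3,:3]=R.T;T[:3,3]=-R.T@np.array(m["tvec"]).ravel()
    return K,T
def cloud(d,K,T):
    v,u=np.indices(d.shape);P=np.stack([(u-K[0,2])/K[0,0]*d,(v-K[1,2])/K[1,1]*d,d],-1)
    return P@T[:3,:3].T+T[:3,3]
E
python3 - <<'E'
from h import *
s=bot.read_state();print(s)
for n in["top","scene"]:
    K,T=cam(n);p,d=bot.capture(n);cv2.imwrite(f"pics/{n}0.png",p[...,::-1]);np.savez(f"{n}0.npz",p=p,d=d,K=K,T=T)
    print(n,T[:3,3],T[:3,2])
    for l in["head_a_mid","gauge_grip","stand_top","dish","board"]:
        for r in bot.spot_in(l,n)[:4]:print(l,round(r["conf"],2),np.round(T[:3,:3]@np.array(r["at"])+T[:3,3],3))
E
```

```text
pics
{'time_s': 0.0, 'joint_positions': array([-8.29949181e+01,  3.02797815e+01,  8.21543029e+01,  1.22228571e-03,
        6.76872627e+01, -1.02283419e+01]), 'qvel': array([-0.07105587,  0.00154072,  0.0846085 ,  0.04168419,  0.03080273,
        0.01752474]), 'tau': array([-5.16946620e-04, -4.40038097e+01, -1.76590472e+01,  6.30117743e-02,
        5.82283689e-02, -1.74608685e-04]), 'position': array([ 0.18509255, -0.59614351,  0.18277452]), 'tcp_rot': array([[ 9.55108149e-01,  2.96257264e-01, -2.38705737e-04],
       [ 2.96257096e-01, -9.55105913e-01,  2.10450158e-03],
       [ 3.95484618e-04, -2.08074487e-03, -9.99997757e-01]]), 'force': array([-0.27530639, -0.78133468, -0.37669835]), 'moment': array([ 0.02474523,  0.00918585, -0.01589621]), 'grasp_force': 0.0, 'opening': 0.9997231607356233}
top [0.55009914 0.03235879 1.0686868 ] [ 0.01682154  0.0062338  -0.99983907]
head_a_mid 0.85 [ 0.549 -0.117  0.054]
gauge_grip 0.7 [ 0.453 -0.313  0.088]
stand_top 0.92 [ 0.46  -0.307  0.034]
stand_top 0.46 [ 0.458 -0.015  0.059]
dish 0.82 [0.459 0.421 0.009]
dish 0.8 [0.515 0.226 0.005]
dish 0.71 [ 0.451 -0.314  0.087]
board 0.86 [ 0.548 -0.079  0.021]
scene [0.14529012 0.61376405 0.85446119] [ 0.42652585 -0.53691234 -0.72787419]
head_a_mid 0.74 [ 0.549 -0.109  0.056]
gauge_grip 0.56 [ 0.454 -0.316  0.068]
stand_top 0.54 [ 0.446 -0.305  0.028]
dish 0.93 [0.463 0.413 0.001]
dish 0.81 [0.525 0.22  0.003]
board 0.72 [ 0.52  -0.053  0.023]
```

View pics/top0.png

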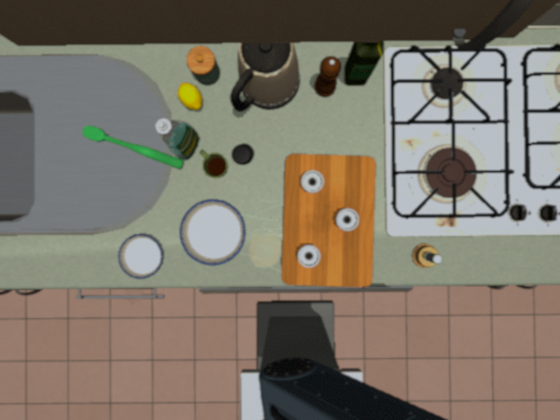

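View pics/scene0.png

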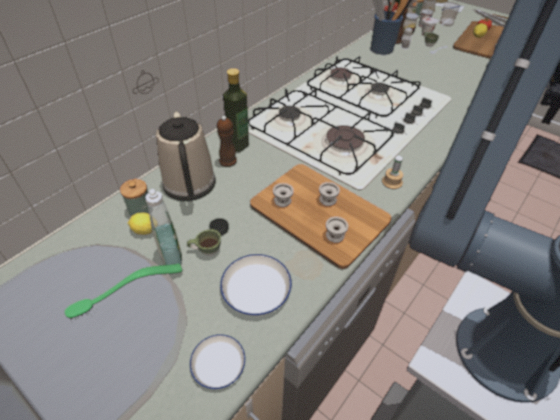

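The top view shows three heads at (312,182), (347,219) and (309,256), and the gauge in its stand at (428,257). Two things look like the dish: a large one at (213,231) and a small one at (141,256). The larger at (213,231) is the one meant. I'll measure these and confirm with a crop.

```bash
python3 - <<'E'
from h import *
z=np.load("top0.npz");p,d,K,T=z["p"],z["d"],z["K"],z["T"];P=cloud(d,K,T);P[d==0]=np.nan
def sel(u,v,r,lo,hi):
    vv,uu=np.indices(d.shape);m=((uu-u)**2+(vv-v)**2<r*r)&(P[...,2]>lo)&(P[...,2]<hi);return P[m]
for n,u,v in[("1",312,182),("2",347,219),("3",309,256)]:
    q=sel(u,v,18,.058,.075);c,r=cv2.minEnclosingCircle(q[:,:2].astype(np.float32)*1000);print(n,len(q),q.mean(0).round(4),np.round(c,1),round(r,1),q[:,2].max())
q=sel(428,257,25,.03,.045);c,r=cv2.minEnclosingCircle(q[:,:2].astype(np.float32)*1000);print("stand",len(q),np.round(c,1),round(r,1),q.mean(0))
q=sel(430,257,25,.075,.12);print("gauge",len(q),q.mean(0).round(4),np.round(np.percentile(q[:,2],[10,50,90,100]),3))
for n,u,v in[("big",213,231),("small",141,256)]:
    q=sel(u,v,45,.022,.04);c,r=cv2.minEnclosingCircle(q[:,:2].astype(np.float32)*1000);print(n,len(q),np.round(c,1),round(r,1))
q=sel(330,270,8,-.1,.1);print("board z",np.median(q[:,2]));q=sel(255,200,6,-.1,.1);print("table z",np.median(q[:,2]))
c=p[150:290,100:460,::-1];cv2.imwrite("pics/crop1.png",cv2.resize(c,None,fx=2.2,fy=2.2,interpolation=cv2.INTER_CUBIC))
E
```

```text
1 155 [ 0.6445 -0.0308  0.0646] [644.7 -30.8] 27.9 0.06987497914298058
2 157 [ 0.549  -0.1171  0.064 ] [ 549.6 -116.1] 28.0 0.0698774820992627
3 152 [ 0.4597 -0.0197  0.0643] [459.9 -20. ] 28.0 0.0695900260536515
stand 232 [ 453.4 -324.5] 26.3 [ 0.45476038 -0.31866082  0.03620144]
gauge 93 [ 0.4537 -0.3218  0.0927] [0.082 0.095 0.097 0.099]
big 600 [520.3 224.8] 85.1
small 109 [470.9 381.4] 88.4
board z 0.020010144883068515
table z -0.00025850899489443524
```

View pics/crop1.png

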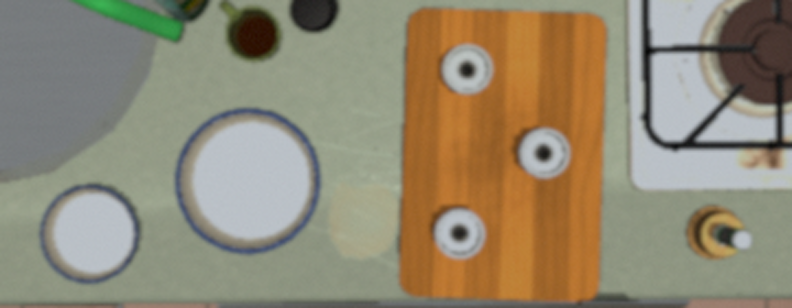

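The crop confirms it: the large dish has a rim radius of 85 mm and the small one is only about half that area. The heads are 28 mm in radius and the stand's gauge leans towards (428,257) only by perspective. I'm moving over the gauge.

move_arm:
  increments:
    - {"xyz":[0,0,0],"roll":0.1,"grip":100}
    - {"xyz":[0,0,0],"roll":0.1,"grip":100}
    - {"xyz":[0,0,0],"roll":0.1,"grip":100}
    - {"xyz":[27,-27,0],"roll":0,"grip":100}
    - {"xyz":[27,-27,0],"roll":0,"grip":100}

```text
time_s: 1.02
position: [0.2385, -0.544, 0.1837]
tcp_rot: [[1.0, -0.003, 0.0], [-0.003, -1.0, -0.001], [0.0, 0.001, -1.0]]
force: [0.9, 1.1, -0.3]
opening: 1.0
grasp_force: 0.0
```

move_arm:
  increments:
    - {"xyz":[27,-27,0],"roll":0,"grip":100}
    - {"xyz":[27,-27,0],"roll":0,"grip":100}
    - {"xyz":[27,-27,0],"roll":0,"grip":100}
    - {"xyz":[27,-27,0],"roll":0,"grip":100}
    - {"xyz":[0,0,0],"roll":0,"grip":100}

```text
time_s: 1.43
position: [0.3508, -0.4288, 0.1838]
tcp_rot: [[1.0, 0.007, 0.001], [0.007, -1.0, 0.004], [0.001, -0.004, -1.0]]
force: [-0.7, 0.4, -0.7]
opening: 1.005
grasp_force: 0.0
```

```bash
python3 - <<'E'
from h import *
m=bot.camera_model("wrist");print(np.round(m["tool_from_camera"],4),m["intrinsics"])
K,T=cam("wrist");s=bot.read_state();print(s["position"],s["tcp_rot"].round(4),s["time_s"])
p,d=bot.capture("wrist");cv2.imwrite("pics/w1.png",p[...,::-1]);P=cloud(d,K,T)
for lo,hi in[(.03,.045),(.085,.11)]:
    m=((P[...,2]>lo)&(P[...,2]<hi)&(d>0)&(np.hypot(P[...,0]-.453,P[...,1]+.323)<.045)).astype(np.uint8)
    q=P[m>0];print(lo,len(q),q.mean(0).round(4) if len(q) else 0)
    if len(q):print(cv2.minEnclosingCircle(q[:,:2].astype(np.float32)*1000))
E
```

```text
[[-0.000e+00 -9.607e-01 -2.776e-01  7.670e-02]
 [ 1.000e+00 -3.000e-04  9.000e-04 -1.400e-03]
 [-1.000e-03 -2.776e-01  9.607e-01 -2.009e-01]
 [ 0.000e+00  0.000e+00  0.000e+00  1.000e+00]] [[325.63806695   0.         279.09270204]
 [  0.         325.63806695 205.8913795 ]
 [  0.           0.           1.        ]]
[ 0.35083395 -0.42875475  0.18383047] [[ 1.      0.0066  0.0014]
 [ 0.0066 -1.      0.0041]
 [ 0.0014 -0.0041 -1.    ]] 1.4333
0.03 1443 [ 0.4521 -0.3303  0.0359]
((453.09954833984375, -324.01336669921875), 26.072261810302734)
0.085 664 [ 0.4526 -0.3254  0.0947]
((452.8828125, -324.00054931640625), 11.313119888305664)
```

move_arm:
  increments:
    - {"xyz":[26,-27,0],"roll":0,"grip":100}
    - {"xyz":[26,-27,0],"roll":0,"grip":100}
    - {"xyz":[26,-26,0],"roll":0,"grip":100}
    - {"xyz":[25,-26,0],"roll":0,"grip":100}
    - {"xyz":[0,0,0],"roll":0,"grip":60}

```text
time_s: 1.9
position: [0.4531, -0.3252, 0.1839]
tcp_rot: [[1.0, 0.005, 0.002], [0.005, -1.0, 0.002], [0.002, -0.002, -1.0]]
force: [0.4, 0.4, 0.3]
opening: 0.973
grasp_force: 0.0
```

move_arm:
  increments:
    - {"xyz":[0,0,0],"roll":0,"grip":60}
    - {"xyz":[0,0,0],"roll":0,"grip":60}

```text
time_s: 2.07
position: [0.4496, -0.3298, 0.1838]
tcp_rot: [[1.0, 0.001, -0.0], [0.001, -1.0, -0.001], [-0.0, 0.001, -1.0]]
force: [-0.1, 0.3, -0.4]
opening: 0.852
grasp_force: 0.0
```

move_arm:
  increments:
    - {"xyz":[3.4,-6,30],"roll":0,"grip":60}
    - {"xyz":[0,0,35],"roll":0,"grip":60}
    - {"xyz":[0,0,35],"roll":0,"grip":60}
    - {"xyz":[0,0,30],"roll":0,"grip":60}
    - {"xyz":[0,0,0],"roll":0,"grip":60}

```text
time_s: 2.48
position: [0.4487, -0.3212, 0.0484]
tcp_rot: [[1.0, -0.002, -0.008], [-0.002, -1.0, 0.008], [-0.008, -0.008, -1.0]]
force: [-0.9, 0.6, 0.2]
opening: 0.609
grasp_force: 0.0
```

move_arm:
  increments:
    - {"xyz":[0,0,0],"roll":0,"grip":60}
    - {"xyz":[0,0,0],"roll":0,"grip":60}

```text
time_s: 2.65
position: [0.4536, -0.3248, 0.055]
tcp_rot: [[1.0, -0.001, 0.002], [-0.001, -1.0, -0.002], [0.002, 0.002, -1.0]]
force: [0.3, -0.1, 0.6]
opening: 0.602
grasp_force: 0.0
```

move_arm:
  increments:
    - {"xyz":[0,0.5,0],"roll":0,"grip":0}
    - {"xyz":[0,0,0],"roll":0,"grip":0}
    - {"xyz":[0,0,0],"roll":0,"grip":0}
    - {"xyz":[0,0,0],"roll":0,"grip":0}
    - {"xyz":[0,0,0],"roll":0,"grip":0}

```text
time_s: 3.07
position: [0.4537, -0.3234, 0.0545]
tcp_rot: [[1.0, 0.001, 0.001], [0.001, -1.0, -0.001], [0.001, 0.001, -1.0]]
force: [-1.1, 0.3, -0.0]
opening: 0.304
grasp_force: 0.0
```

move_arm:
  increments:
    - {"xyz":[0,0,0],"roll":0,"grip":0}
    - {"xyz":[0,0,0],"roll":0,"grip":0}
    - {"xyz":[0,0,0],"roll":0,"grip":0}

```text
time_s: 3.32
position: [0.4538, -0.3235, 0.0542]
tcp_rot: [[1.0, 0.001, 0.001], [0.001, -1.0, -0.001], [0.001, 0.001, -1.0]]
force: [-0.8, -0.4, 3.5]
opening: 0.225
grasp_force: 30.0
```

```bash
python3 - <<'E'
from h import *
s=bot.read_state();print(s["position"],s["force"],s["moment"],s["grasp_force"],s["opening"])
E
```

```text
[ 0.45376096 -0.32352597  0.05416304] [-0.78580367 -0.4067942   3.47308286] [ 0.00758156  0.07726781 -0.00470199] 30.007522702217102 0.2248252248516655
```

move_arm:
  increments:
    - {"xyz":[0,0,-10],"roll":0,"grip":0}
    - {"xyz":[0,0,-20],"roll":0,"grip":0}
    - {"xyz":[0,0,-25],"roll":0,"grip":0}
    - {"xyz":[0,0,-25],"roll":0,"grip":0}
    - {"xyz":[0,-5,-20],"roll":0,"grip":0}

```text
time_s: 3.73
position: [0.4536, -0.319, 0.1556]
tcp_rot: [[1.0, 0.0, 0.001], [0.0, -1.0, -0.001], [0.001, 0.001, -1.0]]
force: [0.2, -0.2, -1.4]
opening: 0.227
grasp_force: 30.0
```

move_arm:
  increments:
    - {"xyz":[6,-31,0],"roll":0,"grip":0}
    - {"xyz":[6,-31,0],"roll":0,"grip":0}
    - {"xyz":[6,-31,0],"roll":0,"grip":0}
    - {"xyz":[6,-31,0],"roll":0,"grip":0}
    - {"xyz":[6,-31,0],"roll":0,"grip":0}

```text
time_s: 4.15
position: [0.4828, -0.1615, 0.154]
tcp_rot: [[1.0, 0.0, -0.001], [0.0, -1.0, 0.001], [-0.001, -0.001, -1.0]]
force: [0.7, -0.6, -0.8]
opening: 0.227
grasp_force: 30.0
```

move_arm:
  increments:
    - {"xyz":[6,-31,0],"roll":0,"grip":0}
    - {"xyz":[6,-31,0],"roll":0,"grip":0}
    - {"xyz":[5,-25,0],"roll":0,"grip":0}
    - {"xyz":[0,0,0],"roll":0,"grip":0}
    - {"xyz":[0,0,0],"roll":0,"grip":0}

```text
time_s: 4.57
position: [0.4998, -0.0747, 0.1539]
tcp_rot: [[1.0, 0.004, -0.001], [0.004, -1.0, 0.0], [-0.001, -0.0, -1.0]]
force: [-0.2, 0.2, -1.7]
opening: 0.227
grasp_force: 30.0
```

```bash
cat >> h.py <<'E'
def circ(P,d,x,y,lo,hi,r,R):
    m=(P[...,2]>lo)&(P[...,2]<hi)&(d>0)&(np.hypot(P[...,0]-x,P[...,1]-y)<r)
    q=P[m]*1000
    if len(q)<20: return None
    c,rr=cv2.minEnclosingCircle(q[:,:2].astype(np.float32))
    # fit of fixed-radius outer circle on hull
    h=cv2.convexHull(q[:,:2].astype(np.float32))[:,0]
    from scipy.optimize import least_squares
    f=least_squares(lambda c:np.hypot(*(h-c).T)-R,c,loss="soft_l1").x
    return len(q),np.round(c,1),round(rr,1),np.round(f,1),q[:,2].max().round(1)
E
python3 - <<'E'
from h import *
K,T=cam("wrist");s=bot.read_state();print(s["position"],s["tcp_rot"].round(4),s["force"],s["opening"])
p,d=bot.capture("wrist");cv2.imwrite("pics/w2.png",p[...,::-1]);P=cloud(d,K,T)
for x,y in[(.645,-.031),(.549,-.116),(.460,-.02)]:print(circ(P,d,x,y,.06,.072,.036,28))
E
```

```text
[ 0.49976505 -0.07474711  0.15386071] [[ 1.0e+00  4.1e-03 -9.0e-04]
 [ 4.1e-03 -1.0e+00  0.0e+00]
 [-9.0e-04 -0.0e+00 -1.0e+00]] [-0.20826767  0.21536691 -1.74295168] 0.22699385300007355
(1082, array([644.5, -29.6]), 28.1, array([644.6, -29.8]), np.float64(67.6))
(1132, array([ 549.3, -115.2]), 28.1, array([ 549.3, -115.2]), np.float64(67.8))
(612, array([460.2, -18.9]), 28.1, array([460., -19.]), np.float64(67.1))
```

View pics/w2.png

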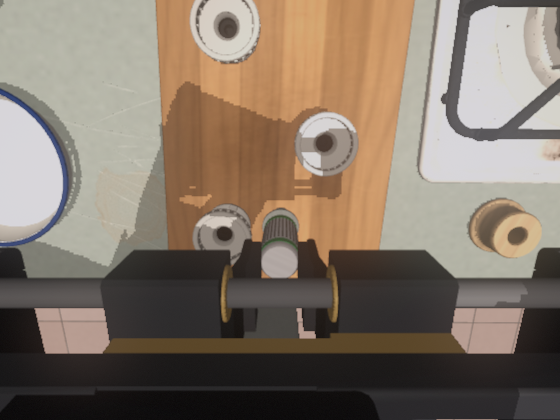

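move_arm:
  increments:
    - {"xyz":[25,21,0],"roll":0,"grip":0}
    - {"xyz":[25,19.5,0],"roll":-0.004,"grip":0}
    - {"xyz":[0,0,14],"roll":0,"grip":0}
    - {"xyz":[0,0,14],"roll":0,"grip":0}
    - {"xyz":[0,0,14],"roll":0,"grip":0}

```text
time_s: 5.03
position: [0.5505, -0.119, 0.1113]
tcp_rot: [[1.0, 0.002, 0.0], [0.002, -1.0, -0.001], [0.0, 0.001, -1.0]]
force: [-0.9, -0.2, -1.6]
opening: 0.222
grasp_force: 30.0
```

move_arm:
  increments:
    - {"xyz":[0,0,4],"roll":0,"grip":0}
    - {"xyz":[0,0,0],"roll":0,"grip":0}
    - {"xyz":[0,0,0],"roll":0,"grip":0}

```text
time_s: 5.28
position: [0.5502, -0.1176, 0.1079]
tcp_rot: [[1.0, 0.004, 0.0], [0.004, -1.0, -0.0], [0.0, 0.0, -1.0]]
force: [0.4, -0.3, -0.6]
opening: 0.226
grasp_force: 30.0
```

move_arm:
  increments:
    - {"xyz":[-0.2,-2.3,0],"roll":0,"grip":0}
    - {"xyz":[0,0,3],"roll":0,"grip":0}
    - {"xyz":[0,0,3],"roll":0,"grip":0}
    - {"xyz":[0,0,3],"roll":0,"grip":0}
    - {"xyz":[0,0,0],"roll":0,"grip":0}

```text
time_s: 5.7
position: [0.5496, -0.114, 0.0983]
tcp_rot: [[1.0, 0.005, -0.001], [0.005, -1.0, 0.0], [-0.001, -0.0, -1.0]]
force: [-0.0, -0.2, -1.4]
opening: 0.223
grasp_force: 30.0
```

move_arm:
  increments:
    - {"xyz":[0,0,1.5],"roll":0,"grip":0}
    - {"xyz":[0,0,1.5],"roll":0,"grip":0}
    - {"xyz":[0,0,1.5],"roll":0,"grip":0}
    - {"xyz":[0,0,0],"roll":0,"grip":0}

```text
time_s: 6.03
position: [0.5498, -0.1142, 0.0939]
tcp_rot: [[1.0, 0.005, -0.001], [0.005, -1.0, 0.0], [-0.001, -0.0, -1.0]]
force: [-0.2, 0.3, -1.5]
opening: 0.223
grasp_force: 30.0
```

move_arm:
  increments:
    - {"xyz":[0,0.8,0],"roll":0,"grip":0}
    - {"xyz":[0,0,1],"roll":0,"grip":0}
    - {"xyz":[0,0,1],"roll":0,"grip":0}
    - {"xyz":[0,0,1],"roll":0,"grip":0}
    - {"xyz":[0,0,0],"roll":0,"grip":0}

```text
time_s: 6.45
position: [0.5498, -0.1151, 0.091]
tcp_rot: [[1.0, 0.005, -0.0], [0.005, -1.0, 0.0], [-0.0, -0.0, -1.0]]
force: [0.5, -0.7, -1.8]
opening: 0.223
grasp_force: 30.0
```

move_arm:
  increments:
    - {"xyz":[0,0,1],"roll":0,"grip":0}
    - {"xyz":[0,0,1],"roll":0,"grip":0}
    - {"xyz":[0,0,1],"roll":0,"grip":0}
    - {"xyz":[0,0,0],"roll":0,"grip":0}

```text
time_s: 6.78
position: [0.5498, -0.115, 0.088]
tcp_rot: [[1.0, 0.005, -0.0], [0.005, -1.0, 0.0], [-0.0, -0.0, -1.0]]
force: [0.7, -0.1, -0.8]
opening: 0.22
grasp_force: 30.0
```

move_arm:
  increments:
    - {"xyz":[0,0,1],"roll":0,"grip":0}
    - {"xyz":[0,0,1],"roll":0,"grip":0}
    - {"xyz":[0,0,1],"roll":0,"grip":0}
    - {"xyz":[0,0,1],"roll":0,"grip":0}
    - {"xyz":[0,0,0],"roll":0,"grip":0}

```text
time_s: 7.2
position: [0.5498, -0.1151, 0.084]
tcp_rot: [[1.0, 0.005, -0.0], [0.005, -1.0, 0.0], [-0.0, -0.0, -1.0]]
force: [0.8, -0.7, -1.9]
opening: 0.222
grasp_force: 30.0
```

move_arm:
  increments:
    - {"xyz":[0,0,1],"roll":0,"grip":0}
    - {"xyz":[0,0,1],"roll":0,"grip":0}
    - {"xyz":[0,0,1],"roll":0,"grip":0}
    - {"xyz":[0,0,1],"roll":0,"grip":0}
    - {"xyz":[0,0,0],"roll":0,"grip":0}

```text
time_s: 7.62
position: [0.5499, -0.1151, 0.08]
tcp_rot: [[1.0, 0.005, -0.0], [0.005, -1.0, 0.0], [-0.0, -0.0, -1.0]]
force: [0.8, 1.1, -1.2]
opening: 0.222
grasp_force: 30.0
```

move_arm:
  increments:
    - {"xyz":[0,0,1],"roll":0,"grip":0}
    - {"xyz":[0,0,1],"roll":0,"grip":0}
    - {"xyz":[0,0,1],"roll":0,"grip":0}
    - {"xyz":[0,0,1],"roll":0,"grip":0}
    - {"xyz":[0,0,0],"roll":0,"grip":0}

```text
time_s: 8.03
position: [0.5499, -0.1151, 0.076]
tcp_rot: [[1.0, 0.005, -0.0], [0.005, -1.0, 0.0], [-0.0, -0.0, -1.0]]
force: [0.5, 0.1, -2.4]
opening: 0.225
grasp_force: 30.0
```

Free so far. Now for contact of the collar on the crown's floor, expected near TCP z = 74.

move_arm:
  increments:
    - {"xyz":[0,0,0.8],"roll":0,"grip":0}
    - {"xyz":[0,0,0.8],"roll":0,"grip":0}
    - {"xyz":[0,0,0.6],"roll":0,"grip":0}
    - {"xyz":[0,0,0],"roll":0,"grip":0}

```text
time_s: 8.37
position: [0.55, -0.1151, 0.0739]
tcp_rot: [[1.0, 0.005, -0.0], [0.005, -1.0, 0.0], [-0.0, -0.0, -1.0]]
force: [-1.0, 0.9, -1.3]
opening: 0.226
grasp_force: 30.0
```

move_arm:
  increments:
    - {"xyz":[0,0,0.5],"roll":0,"grip":0}
    - {"xyz":[0,0,0.5],"roll":0,"grip":0}
    - {"xyz":[0,0,0],"roll":0,"grip":0}

```text
time_s: 8.62
position: [0.5505, -0.1154, 0.0737]
tcp_rot: [[1.0, 0.005, 0.001], [0.005, -1.0, -0.001], [0.001, 0.001, -1.0]]
force: [-0.8, -0.9, 3.3]
opening: 0.229
grasp_force: 30.0
```

Head 2 (the right-hand one) is home: contact at 73.7 mm with about 5 N, so it passes. Next is head 1, the far one.

move_arm:
  increments:
    - {"xyz":[0,0,-5],"roll":0,"grip":0}
    - {"xyz":[0,0,-12],"roll":0,"grip":0}
    - {"xyz":[0,0,-15],"roll":0,"grip":0}
    - {"xyz":[0,0,-15],"roll":0,"grip":0}
    - {"xyz":[0,0,0],"roll":0,"grip":0}

```text
time_s: 9.03
position: [0.552, -0.1158, 0.1226]
tcp_rot: [[1.0, 0.005, 0.005], [0.005, -1.0, -0.002], [0.005, 0.002, -1.0]]
force: [0.8, -0.7, -2.0]
opening: 0.222
grasp_force: 30.0
```

move_arm:
  increments:
    - {"xyz":[24,-21,0],"roll":0,"grip":0}
    - {"xyz":[24,-21,0],"roll":0,"grip":0}
    - {"xyz":[24,-21,0],"roll":0,"grip":0}
    - {"xyz":[23,-22,0],"roll":0.005,"grip":0}
    - {"xyz":[0,0,0],"roll":0,"grip":0}

```text
time_s: 9.45
position: [0.6489, -0.0256, 0.1194]
tcp_rot: [[1.0, 0.003, 0.005], [0.003, -1.0, 0.002], [0.005, -0.002, -1.0]]
force: [0.7, -0.5, -1.2]
opening: 0.22
grasp_force: 30.0
```

move_arm:
  increments:
    - {"xyz":[0,0,0],"roll":0,"grip":0}
    - {"xyz":[0,0,6],"roll":0,"grip":0}
    - {"xyz":[0,0,6],"roll":0,"grip":0}
    - {"xyz":[0,0,0],"roll":0,"grip":0}
    - {"xyz":[0,0,0],"roll":0,"grip":0}

```text
time_s: 9.87
position: [0.6431, -0.0304, 0.107]
tcp_rot: [[1.0, -0.002, -0.003], [-0.002, -1.0, 0.0], [-0.003, -0.0, -1.0]]
force: [0.0, 0.3, -1.9]
opening: 0.226
grasp_force: 30.0
```

move_arm:
  increments:
    - {"xyz":[0.8,0,3],"roll":0,"grip":0}
    - {"xyz":[0,0,3],"roll":0,"grip":0}
    - {"xyz":[0,0,3],"roll":0,"grip":0}
    - {"xyz":[0,0,3],"roll":0,"grip":0}
    - {"xyz":[0,0,0],"roll":0,"grip":0}

```text
time_s: 10.28
position: [0.6448, -0.0296, 0.0953]
tcp_rot: [[1.0, -0.0, -0.001], [-0.0, -1.0, 0.0], [-0.001, -0.0, -1.0]]
force: [0.0, -0.6, -1.2]
opening: 0.224
grasp_force: 30.0
```

move_arm:
  increments:
    - {"xyz":[0,0,1],"roll":0,"grip":0}
    - {"xyz":[0,0,1],"roll":0,"grip":0}
    - {"xyz":[0,0,1],"roll":0,"grip":0}
    - {"xyz":[0,0,0],"roll":0,"grip":0}

```text
time_s: 10.62
position: [0.6453, -0.0296, 0.0929]
tcp_rot: [[1.0, -0.0, -0.0], [-0.0, -1.0, 0.0], [-0.0, -0.0, -1.0]]
force: [-0.8, 0.5, -1.2]
opening: 0.227
grasp_force: 30.0
```

move_arm:
  increments:
    - {"xyz":[0,0,1],"roll":0,"grip":0}
    - {"xyz":[0,0,1],"roll":0,"grip":0}
    - {"xyz":[0,0,1],"roll":0,"grip":0}
    - {"xyz":[0,0,0],"roll":0,"grip":0}

```text
time_s: 10.95
position: [0.6452, -0.0296, 0.0898]
tcp_rot: [[1.0, -0.0, -0.0], [-0.0, -1.0, 0.0], [-0.0, -0.0, -1.0]]
force: [-0.2, 0.5, -2.2]
opening: 0.219
grasp_force: 30.0
```

move_arm:
  increments:
    - {"xyz":[0,0,0.7],"roll":0,"grip":0}
    - {"xyz":[0,0,0.7],"roll":0,"grip":0}
    - {"xyz":[0,0,0.6],"roll":0,"grip":0}
    - {"xyz":[0,0,0.5],"roll":0,"grip":0}

```text
time_s: 11.28
position: [0.6454, -0.0296, 0.0875]
tcp_rot: [[1.0, -0.0, -0.0], [-0.0, -1.0, 0.0], [-0.0, -0.0, -1.0]]
force: [0.1, -0.0, -2.5]
opening: 0.228
grasp_force: 30.0
```

move_arm:
  increments:
    - {"xyz":[0,0,0.7],"roll":0,"grip":0}
    - {"xyz":[0,0,0.7],"roll":0,"grip":0}
    - {"xyz":[0,0,0.6],"roll":0,"grip":0}
    - {"xyz":[0,0,0.5],"roll":0,"grip":0}

```text
time_s: 11.62
position: [0.6454, -0.0297, 0.085]
tcp_rot: [[1.0, -0.0, -0.0], [-0.0, -1.0, 0.0], [-0.0, -0.0, -1.0]]
force: [-0.1, 0.1, -1.4]
opening: 0.226
grasp_force: 30.0
```

move_arm:
  increments:
    - {"xyz":[0,0,0.7],"roll":0,"grip":0}
    - {"xyz":[0,0,0.7],"roll":0,"grip":0}
    - {"xyz":[0,0,0.6],"roll":0,"grip":0}
    - {"xyz":[0,0,0.5],"roll":0,"grip":0}

```text
time_s: 11.95
position: [0.6454, -0.0296, 0.0825]
tcp_rot: [[1.0, -0.0, -0.0], [-0.0, -1.0, 0.0], [-0.0, -0.0, -1.0]]
force: [-0.1, -0.1, -1.1]
opening: 0.224
grasp_force: 30.0
```

move_arm:
  increments:
    - {"xyz":[0,0,0.7],"roll":0,"grip":0}
    - {"xyz":[0,0,0.7],"roll":0,"grip":0}
    - {"xyz":[0,0,0.6],"roll":0,"grip":0}
    - {"xyz":[0,0,0.5],"roll":0,"grip":0}

```text
time_s: 12.28
position: [0.6453, -0.0297, 0.0799]
tcp_rot: [[1.0, -0.0, -0.0], [-0.0, -1.0, 0.0], [-0.0, -0.0, -1.0]]
force: [-0.8, -0.3, -1.8]
opening: 0.226
grasp_force: 30.0
```

move_arm:
  increments:
    - {"xyz":[0,0,0.7],"roll":0,"grip":0}
    - {"xyz":[0,0,0.7],"roll":0,"grip":0}
    - {"xyz":[0,0,0.6],"roll":0,"grip":0}
    - {"xyz":[0,0,0.5],"roll":0,"grip":0}

```text
time_s: 12.62
position: [0.6454, -0.0297, 0.0775]
tcp_rot: [[1.0, -0.0, -0.0], [-0.0, -1.0, 0.0], [-0.0, -0.0, -1.0]]
force: [-1.2, -0.1, -1.7]
opening: 0.221
grasp_force: 30.0
```

move_arm:
  increments:
    - {"xyz":[0,0,1],"roll":0,"grip":0}
    - {"xyz":[0,0,1],"roll":0,"grip":0}
    - {"xyz":[0,0,1],"roll":0,"grip":0}
    - {"xyz":[0,0,0.8],"roll":0,"grip":0}
    - {"xyz":[0,0,0.6],"roll":0,"grip":0}

```text
time_s: 13.03
position: [0.6459, -0.0297, 0.0737]
tcp_rot: [[1.0, -0.0, 0.001], [-0.0, -1.0, -0.0], [0.001, 0.0, -1.0]]
force: [-0.9, 0.0, 4.3]
opening: 0.223
grasp_force: 30.0
```

Head 1 is home too, at the same 73.7 mm and about 6 N. Next is head 3, the near one.

move_arm:
  increments:
    - {"xyz":[0,0,-5],"roll":0,"grip":0}
    - {"xyz":[0,0,-12],"roll":0,"grip":0}
    - {"xyz":[0,0,-15],"roll":0,"grip":0}
    - {"xyz":[0,0,-15],"roll":0,"grip":0}
    - {"xyz":[0,0,0],"roll":0,"grip":0}

```text
time_s: 13.45
position: [0.6482, -0.0302, 0.1243]
tcp_rot: [[1.0, -0.0, 0.007], [-0.0, -1.0, -0.002], [0.007, 0.002, -1.0]]
force: [0.5, 0.7, -1.3]
opening: 0.223
grasp_force: 30.0
```

move_arm:
  increments:
    - {"xyz":[-37,-2,0],"roll":0,"grip":0}
    - {"xyz":[-37,-2,0],"roll":0,"grip":0}
    - {"xyz":[-37,-2,0],"roll":0,"grip":0}
    - {"xyz":[-37,-2,0],"roll":0,"grip":0}
    - {"xyz":[-37,-2.5,0],"roll":0,"grip":0}

```text
time_s: 13.87
position: [0.4586, -0.0189, 0.1202]
tcp_rot: [[1.0, -0.0, 0.0], [-0.0, -1.0, -0.0], [0.0, 0.0, -1.0]]
force: [-1.0, -0.9, -1.8]
opening: 0.218
grasp_force: 30.0
```

move_arm:
  increments:
    - {"xyz":[0,0,0],"roll":0,"grip":0}
    - {"xyz":[0,0,0],"roll":0,"grip":0}
    - {"xyz":[0,0,6],"roll":0,"grip":0}
    - {"xyz":[0,0,6],"roll":0,"grip":0}
    - {"xyz":[0,0,0],"roll":0,"grip":0}

```text
time_s: 14.28
position: [0.4613, -0.0194, 0.1071]
tcp_rot: [[1.0, -0.0, -0.0], [-0.0, -1.0, 0.0], [-0.0, -0.0, -1.0]]
force: [-1.3, -0.2, -1.2]
opening: 0.225
grasp_force: 30.0
```

move_arm:
  increments:
    - {"xyz":[-0.3,0,3],"roll":0,"grip":0}
    - {"xyz":[0,0,3],"roll":0,"grip":0}
    - {"xyz":[0,0,3],"roll":0,"grip":0}
    - {"xyz":[0,0,3],"roll":0,"grip":0}
    - {"xyz":[0,0,0],"roll":0,"grip":0}

```text
time_s: 14.7
position: [0.4598, -0.019, 0.0955]
tcp_rot: [[1.0, -0.0, -0.001], [-0.0, -1.0, 0.0], [-0.001, -0.0, -1.0]]
force: [0.2, 0.5, -1.9]
opening: 0.224
grasp_force: 30.0
```

move_arm:
  increments:
    - {"xyz":[0,0,1],"roll":0,"grip":0}
    - {"xyz":[0,0,1],"roll":0,"grip":0}
    - {"xyz":[0,0,1],"roll":0,"grip":0}
    - {"xyz":[0,0,1],"roll":0,"grip":0}

```text
time_s: 15.03
position: [0.4602, -0.0192, 0.0922]
tcp_rot: [[1.0, -0.0, 0.0], [-0.0, -1.0, -0.0], [0.0, 0.0, -1.0]]
force: [-0.7, -0.3, -1.7]
opening: 0.226
grasp_force: 30.0
```

move_arm:
  increments:
    - {"xyz":[0,0,0.7],"roll":0,"grip":0}
    - {"xyz":[0,0,0.7],"roll":0,"grip":0}
    - {"xyz":[0,0,0.6],"roll":0,"grip":0}
    - {"xyz":[0,0,0.5],"roll":0,"grip":0}

```text
time_s: 15.37
position: [0.4601, -0.0191, 0.0896]
tcp_rot: [[1.0, -0.0, 0.0], [-0.0, -1.0, -0.0], [0.0, 0.0, -1.0]]
force: [-0.3, -0.4, -0.2]
opening: 0.222
grasp_force: 30.0
```

move_arm:
  increments:
    - {"xyz":[0,0,0.7],"roll":0,"grip":0}
    - {"xyz":[0,0,0.7],"roll":0,"grip":0}
    - {"xyz":[0,0,0.6],"roll":0,"grip":0}
    - {"xyz":[0,0,0],"roll":0,"grip":0}

```text
time_s: 15.7
position: [0.46, -0.0191, 0.0875]
tcp_rot: [[1.0, -0.0, -0.0], [-0.0, -1.0, 0.0], [-0.0, -0.0, -1.0]]
force: [-0.3, -0.5, -1.5]
opening: 0.224
grasp_force: 30.0
```

move_arm:
  increments:
    - {"xyz":[0,0,0.7],"roll":0,"grip":0}
    - {"xyz":[0,0,0.7],"roll":0,"grip":0}
    - {"xyz":[0,0,0.6],"roll":0,"grip":0}
    - {"xyz":[0,0,0.5],"roll":0,"grip":0}

```text
time_s: 16.03
position: [0.4601, -0.0191, 0.0851]
tcp_rot: [[1.0, -0.0, -0.0], [-0.0, -1.0, 0.0], [-0.0, -0.0, -1.0]]
force: [0.1, 0.2, 1.9]
opening: 0.221
grasp_force: 30.0
```

move_arm:
  increments:
    - {"xyz":[0,0,0.4],"roll":0,"grip":0}
    - {"xyz":[0,0,0.3],"roll":0,"grip":0}
    - {"xyz":[0,0,0],"roll":0,"grip":0}
    - {"xyz":[0,0,0],"roll":0,"grip":0}

```text
time_s: 16.37
position: [0.4608, -0.0193, 0.085]
tcp_rot: [[1.0, -0.0, 0.002], [-0.0, -1.0, -0.0], [0.002, 0.0, -1.0]]
force: [-0.4, 0.5, 5.0]
opening: 0.225
grasp_force: 30.0
```

move_arm:
  increments:
    - {"xyz":[0,0,0.4],"roll":0,"grip":0}
    - {"xyz":[0,0,0.3],"roll":0,"grip":0}
    - {"xyz":[0,0,0],"roll":0,"grip":0}
    - {"xyz":[0,0,0],"roll":0,"grip":0}

```text
time_s: 16.7
position: [0.4614, -0.0194, 0.0848]
tcp_rot: [[1.0, -0.0, 0.003], [-0.0, -1.0, -0.001], [0.003, 0.001, -1.0]]
force: [-0.1, 0.5, 10.1]
opening: 0.227
grasp_force: 30.0
```

Head 3 stops the gauge 11 mm short and holds under 10 N, so it has a crust. Only head 3 goes in the dish. First the gauge goes back.

move_arm:
  increments:
    - {"xyz":[0,0,-5],"roll":0,"grip":0}
    - {"xyz":[0,0,-15],"roll":0,"grip":0}
    - {"xyz":[0,0,-20],"roll":0,"grip":0}
    - {"xyz":[0,0,-20],"roll":0,"grip":0}
    - {"xyz":[0,0,0],"roll":0,"grip":0}

```text
time_s: 17.12
position: [0.4622, -0.0197, 0.1463]
tcp_rot: [[1.0, 0.0, 0.006], [0.0, -1.0, -0.002], [0.006, 0.002, -1.0]]
force: [1.1, -0.2, -1.5]
opening: 0.221
grasp_force: 30.0
```

move_arm:
  increments:
    - {"xyz":[-0.8,38,0],"roll":0,"grip":0}
    - {"xyz":[-0.8,38,0],"roll":0,"grip":0}
    - {"xyz":[-0.8,38,0],"roll":0,"grip":0}
    - {"xyz":[-0.8,38,0],"roll":0,"grip":0}
    - {"xyz":[-0.8,38,0],"roll":0,"grip":0}

```text
time_s: 17.53
position: [0.4549, -0.2102, 0.1425]
tcp_rot: [[1.0, 0.0, -0.002], [0.0, -1.0, 0.001], [-0.002, -0.001, -1.0]]
force: [0.1, -0.4, -1.6]
opening: 0.225
grasp_force: 30.0
```

move_arm:
  increments:
    - {"xyz":[-0.8,38,0],"roll":0,"grip":0}
    - {"xyz":[-0.8,38,0],"roll":0,"grip":0}
    - {"xyz":[-0.8,38,0],"roll":0,"grip":0}
    - {"xyz":[0,0,10],"roll":0,"grip":0}
    - {"xyz":[0,0,20],"roll":0,"grip":0}

```text
time_s: 17.95
position: [0.4547, -0.3273, 0.114]
tcp_rot: [[1.0, -0.004, 0.004], [-0.004, -1.0, -0.004], [0.004, 0.004, -1.0]]
force: [0.2, 0.3, -1.5]
opening: 0.22
grasp_force: 30.0
```

move_arm:
  increments:
    - {"xyz":[0,0,15],"roll":0,"grip":0}
    - {"xyz":[0,0,0],"roll":0,"grip":0}
    - {"xyz":[0,0,0],"roll":0,"grip":0}
    - {"xyz":[0,0,0],"roll":0,"grip":0}

```text
time_s: 18.28
position: [0.4538, -0.3229, 0.0986]
tcp_rot: [[1.0, 0.0, -0.0], [0.0, -1.0, 0.0], [-0.0, -0.0, -1.0]]
force: [-0.6, 0.4, -0.8]
opening: 0.223
grasp_force: 30.0
```

move_arm:
  increments:
    - {"xyz":[0,0.6,6],"roll":0,"grip":0}
    - {"xyz":[0,0,6],"roll":0,"grip":0}
    - {"xyz":[0,0,6],"roll":0,"grip":0}
    - {"xyz":[0,0,4],"roll":0,"grip":0}
    - {"xyz":[0,0,0],"roll":0,"grip":0}

```text
time_s: 18.7
position: [0.4531, -0.323, 0.0758]
tcp_rot: [[1.0, -0.0, -0.001], [-0.0, -1.0, 0.001], [-0.001, -0.001, -1.0]]
force: [0.2, -0.3, -1.1]
opening: 0.222
grasp_force: 30.0
```

move_arm:
  increments:
    - {"xyz":[0,0,4],"roll":0,"grip":0}
    - {"xyz":[0,0,4],"roll":0,"grip":0}
    - {"xyz":[0,0,4],"roll":0,"grip":0}
    - {"xyz":[0,0,4],"roll":0,"grip":0}
    - {"xyz":[0,0,0],"roll":0,"grip":0}

```text
time_s: 19.12
position: [0.4532, -0.3233, 0.0598]
tcp_rot: [[1.0, -0.0, -0.001], [-0.0, -1.0, 0.001], [-0.001, -0.001, -1.0]]
force: [-0.4, -0.2, -1.4]
opening: 0.221
grasp_force: 30.0
```

move_arm:
  increments:
    - {"xyz":[0,0,1.5],"roll":0,"grip":0}
    - {"xyz":[0,0,1.5],"roll":0,"grip":0}
    - {"xyz":[0,0,1.2],"roll":0,"grip":0}
    - {"xyz":[0,0,1.0],"roll":0,"grip":0}
    - {"xyz":[0,0,0],"roll":0,"grip":0}

```text
time_s: 19.53
position: [0.4536, -0.3237, 0.0554]
tcp_rot: [[1.0, -0.0, -0.0], [-0.0, -1.0, 0.0], [-0.0, -0.0, -1.0]]
force: [0.8, 0.6, -0.6]
opening: 0.223
grasp_force: 30.0
```

move_arm:
  increments:
    - {"xyz":[0,0,0.8],"roll":0,"grip":0}
    - {"xyz":[0,0,0.8],"roll":0,"grip":0}
    - {"xyz":[0,0,0.6],"roll":0,"grip":0}
    - {"xyz":[0,0,0],"roll":0,"grip":0}

```text
time_s: 19.87
position: [0.4541, -0.3243, 0.0541]
tcp_rot: [[1.0, -0.0, 0.001], [-0.0, -1.0, -0.001], [0.001, 0.001, -1.0]]
force: [-0.1, -0.4, 2.8]
opening: 0.22
grasp_force: 30.0
```

move_arm:
  increments:
    - {"xyz":[0,0,0],"roll":0,"grip":60}
    - {"xyz":[0,0,0],"roll":0,"grip":60}
    - {"xyz":[0,0,0],"roll":0,"grip":60}
    - {"xyz":[0,0,0],"roll":0,"grip":60}
    - {"xyz":[0,0,0],"roll":0,"grip":60}

```text
time_s: 20.28
position: [0.4535, -0.3235, 0.0531]
tcp_rot: [[1.0, -0.0, -0.0], [-0.0, -1.0, 0.001], [-0.0, -0.001, -1.0]]
force: [-0.5, -0.1, 0.5]
opening: 0.516
grasp_force: 0.0
```

move_arm:
  increments:
    - {"xyz":[0,0,-15],"roll":0,"grip":60}
    - {"xyz":[0,0,-25],"roll":0,"grip":60}
    - {"xyz":[0,0,-30],"roll":0,"grip":60}
    - {"xyz":[0,0,-30],"roll":0,"grip":60}
    - {"xyz":[0,-30,0],"roll":0,"grip":100}

```text
time_s: 20.7
position: [0.4586, -0.3021, 0.1592]
tcp_rot: [[1.0, -0.004, 0.012], [-0.004, -1.0, -0.014], [0.012, 0.014, -1.0]]
force: [2.0, -0.5, -0.1]
opening: 0.623
grasp_force: 0.0
```

move_arm:
  increments:
    - {"xyz":[-8,-38,0],"roll":0,"grip":100}
    - {"xyz":[-8,-38,0],"roll":0,"grip":100}
    - {"xyz":[-8,-38,0],"roll":0,"grip":100}
    - {"xyz":[-8,-38,0],"roll":0,"grip":100}
    - {"xyz":[0,0,0],"roll":0,"grip":100}

```text
time_s: 21.12
position: [0.4165, -0.134, 0.1526]
tcp_rot: [[1.0, 0.004, -0.007], [0.004, -1.0, 0.007], [-0.007, -0.007, -1.0]]
force: [-0.5, 0.9, 0.1]
opening: 0.952
grasp_force: 0.0
```

move_arm:
  increments:
    - {"xyz":[0,0,0],"roll":0,"grip":100}
    - {"xyz":[0,0,0],"roll":0,"grip":100}

```text
time_s: 21.28
position: [0.4224, -0.1421, 0.1536]
tcp_rot: [[1.0, 0.001, 0.001], [0.001, -1.0, -0.001], [0.001, 0.001, -1.0]]
force: [0.4, -0.2, -0.3]
opening: 0.989
grasp_force: 0.0
```

```bash
python3 - <<'E'
from h import *
K,T=cam("wrist");s=bot.read_state();print(s["position"],s["tcp_rot"].round(4),s["force"],s["opening"])
p,d=bot.capture("wrist");cv2.imwrite("pics/w3.png",p[...,::-1]);P=cloud(d,K,T)
for x,y in[(.645,-.031),(.549,-.116),(.460,-.02)]:print(circ(P,d,x,y,.06,.072,.036,28))
print(circ(P,d,.453,-.324,.09,.115,.03,11))
E
```

```text
[ 0.4224276  -0.14213791  0.15362043] [[ 1.0e+00  7.0e-04  1.3e-03]
 [ 7.0e-04 -1.0e+00 -1.1e-03]
 [ 1.3e-03  1.1e-03 -1.0e+00]] [ 0.41961033 -0.17839938 -0.33248818] 0.9893655834337827
None
(1436, array([ 549.2, -115.2]), 28.1, array([ 549.3, -115.2]), np.float64(68.4))
(1204, array([459.6, -19. ]), 28.2, array([459.8, -19.2]), np.float64(67.2))
(665, array([ 453.4, -323. ]), 11.4, array([ 453.3, -322.8]), np.float64(98.1))
```

View pics/w3.png

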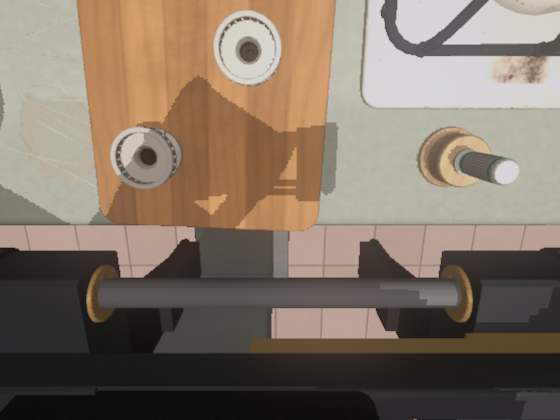

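The gauge is home in its stand at (490,165). The crusted head is at (147,156) and hasn't moved from (459.8, -19.2). I'll grasp it now.

move_arm:
  increments:
    - {"xyz":[10,-31,0],"roll":0,"grip":100}
    - {"xyz":[10,-31,0],"roll":0,"grip":100}
    - {"xyz":[10,-31,0],"roll":0,"grip":100}
    - {"xyz":[7.5,-30,0],"roll":0,"grip":100}
    - {"xyz":[0,0,20],"roll":0,"grip":100}

```text
time_s: 21.75
position: [0.4641, -0.0167, 0.1356]
tcp_rot: [[1.0, 0.002, 0.009], [0.002, -1.0, -0.001], [0.009, 0.001, -1.0]]
force: [0.3, -0.3, -0.7]
opening: 1.003
grasp_force: 0.0
```

move_arm:
  increments:
    - {"xyz":[0,0,25],"roll":0,"grip":100}
    - {"xyz":[0,0,20],"roll":0,"grip":100}
    - {"xyz":[0,0,0],"roll":0,"grip":100}
    - {"xyz":[0,0,0],"roll":0,"grip":100}
    - {"xyz":[0,0,0],"roll":0,"grip":100}

```text
time_s: 22.17
position: [0.4604, -0.0198, 0.0888]
tcp_rot: [[1.0, -0.002, 0.001], [-0.002, -1.0, -0.0], [0.001, 0.0, -1.0]]
force: [0.5, -0.4, 0.2]
opening: 1.0
grasp_force: 0.0
```

move_arm:
  increments:
    - {"xyz":[-0.5,-0.5,15],"roll":0,"grip":100}
    - {"xyz":[0,0,15],"roll":0,"grip":100}
    - {"xyz":[0,0,10],"roll":0,"grip":100}
    - {"xyz":[0,0,6],"roll":0,"grip":100}
    - {"xyz":[0,0,0],"roll":0,"grip":75}

```text
time_s: 22.58
position: [0.4592, -0.0187, 0.0424]
tcp_rot: [[1.0, -0.001, 0.0], [-0.001, -1.0, -0.0], [0.0, 0.0, -1.0]]
force: [0.3, 0.4, 0.3]
opening: 0.974
grasp_force: 0.0
```

move_arm:
  increments:
    - {"xyz":[0,0,0],"roll":0,"grip":0}
    - {"xyz":[0,0,0],"roll":0,"grip":0}
    - {"xyz":[0,0,0],"roll":0,"grip":0}
    - {"xyz":[0,0,0],"roll":0,"grip":0}
    - {"xyz":[0,0,0],"roll":0,"grip":0}

```text
time_s: 23.0
position: [0.459, -0.0183, 0.0428]
tcp_rot: [[1.0, -0.0, 0.001], [-0.0, -1.0, -0.0], [0.001, 0.0, -1.0]]
force: [-0.9, -0.5, -0.4]
opening: 0.632
grasp_force: 0.0
```

move_arm:
  increments:
    - {"xyz":[0,0,0],"roll":0,"grip":0}
    - {"xyz":[0,0,0],"roll":0,"grip":0}
    - {"xyz":[0,0,0],"roll":0,"grip":0}

```text
time_s: 23.25
position: [0.4587, -0.0182, 0.0424]
tcp_rot: [[1.0, -0.0, 0.0], [-0.0, -1.0, -0.0], [0.0, 0.0, -1.0]]
force: [0.0, 0.2, 0.3]
opening: 0.408
grasp_force: 0.0
```

The opening has passed 0.64 without a grip, which I didn't expect, so I'm looking before doing anything else.

```bash
python3 - <<'E'
from h import *
s=bot.read_state();print(s["position"],s["force"],s["opening"],s["grasp_force"])
p,d=bot.capture("wrist");q,_=bot.capture("scene")
a=cv2.resize(p[100:320,130:430],(500,367));b=cv2.resize(q[150:270,240:400],(489,367),interpolation=cv2.INTER_CUBIC)
cv2.imwrite("pics/m4.png",cv2.resize(np.hstack([a,b]),(800,297))[...,::-1])
E
```

```text
[ 0.45873856 -0.018205    0.04241455] [0.04238357 0.15140886 0.30786403] 0.40789192369620836 0.0
```

View pics/m4.png

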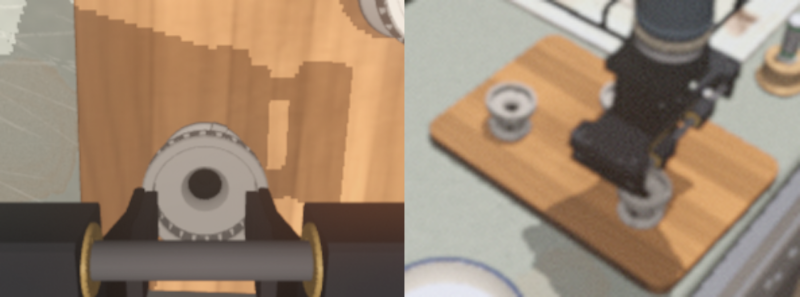

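```bash
python3 - <<'E'
from h import *
K,T=cam("wrist");p,d=bot.capture("wrist");P=cloud(d,K,T)
for lo,hi in[(.062,.072),(.05,.06),(.07,.1)]:
  m=(P[...,2]>lo)&(P[...,2]<hi)&(d>0)&(np.hypot(P[...,0]-.47,P[...,1]+.02)<.06);q=P[m]*1000
  print(lo,len(q),np.percentile(q,[1,50,99],axis=0).round(0) if len(q) else "")
m=(P[...,2]>.062)&(P[...,2]<.072)&(d>0)&(P[...,0]>.475)&(np.hypot(P[...,0]-.47,P[...,1]+.02)<.06);q=P[m]*1000
h=cv2.convexHull(q[:,:2].astype(np.float32))[:,0]
from scipy.optimize import least_squares
print(h.round(0).tolist());print(least_squares(lambda c:np.hypot(*(q[:,:2]-c).T).clip(23,28)-np.hypot(*(q[:,:2]-c).T),[475,-19]).x)
E
```

```text
0.062 1260 [[439. -46.  62.]
 [478. -20.  65.]
 [487.   8.  67.]]
0.05 3278 [[437. -40.  51.]
 [460. -18.  55.]
 [487.   3.  59.]]
0.07 736 [[452. -39.  81.]
 [469. -31.  91.]
 [471.   5. 100.]]
[[488.0, -20.0], [487.0, -15.0], [487.0, -13.0], [487.0, -12.0], [486.0, -10.0], [485.0, -7.0], [483.0, -2.0], [480.0, 0.0], [479.0, 1.0], [477.0, 3.0], [476.0, 4.0], [475.0, 4.0], [475.0, 2.0], [475.0, -37.0], [475.0, -42.0], [475.0, -42.0], [476.0, -41.0], [479.0, -39.0], [481.0, -37.0], [483.0, -35.0], [485.0, -31.0], [486.0, -29.0], [487.0, -26.0], [488.0, -23.0]]
[459.66013647 -18.75390647]
```

```bash
python3 - <<'E'
from h import *
K,T=cam("wrist");p,d=bot.capture("wrist");P=cloud(d,K,T)*1000
v,u=np.indices(d.shape)
dark=(p.max(-1)<60)&(d>0)&(v>180)&(v<300)&(u>150)&(u<420)&(P[...,2]>20)&(P[...,2]<130)
for lo in range(20,130,10):
    q=P[dark&(P[...,2]>=lo)&(P[...,2]<lo+10)]
    for sgn in(-1,1):
        w=q[(q[:,1]+18.5)*sgn>0]
        if len(w)>8:print(lo,sgn,len(w),np.percentile(w[:,:2],[2,98],axis=0).round(0).tolist())
cv2.imwrite("pics/w5.png",cv2.resize(p[150:330,130:430],(800,480),interpolation=cv2.INTER_CUBIC)[...,::-1])
E
```

```text
30 -1 12 [[452.0, -22.0], [457.0, -19.0]]
30 1 15 [[455.0, -18.0], [458.0, -13.0]]
40 -1 76 [[452.0, -25.0], [456.0, -19.0]]
40 1 118 [[452.0, -18.0], [458.0, -12.0]]
80 -1 16 [[452.0, -29.0], [459.0, -29.0]]
80 1 56 [[469.0, -5.0], [471.0, 3.0]]
90 -1 40 [[455.0, -30.0], [468.0, -29.0]]
90 1 184 [[457.0, -6.0], [471.0, 3.0]]
100 -1 138 [[461.0, -37.0], [471.0, -29.0]]
100 1 239 [[462.0, -6.0], [471.0, 3.0]]
110 -1 254 [[469.0, -39.0], [471.0, -29.0]]
110 1 268 [[469.0, -5.0], [471.0, 5.0]]
120 -1 51 [[469.0, -38.0], [471.0, -30.0]]
120 1 47 [[470.0, -1.0], [471.0, 5.0]]
```

View pics/w5.png

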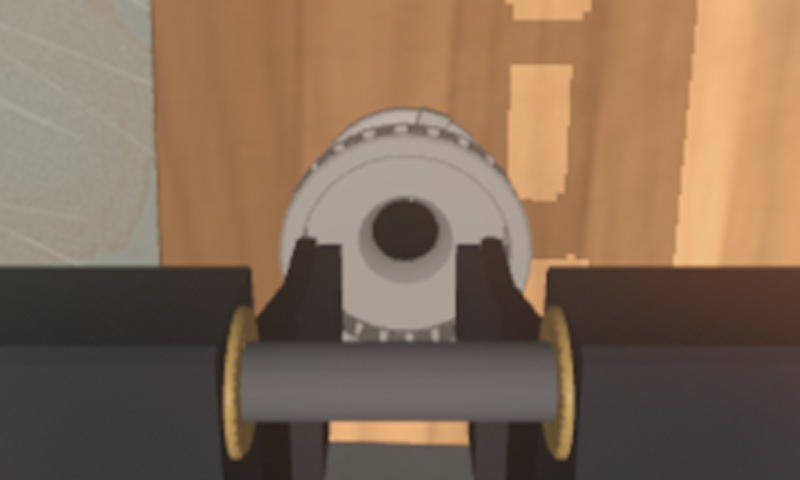

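```bash
python3 - <<'E'
from h import *
K,T=cam("scene");p,d=bot.capture("scene");P=cloud(d,K,T)*1000
m0=(d>0)&(abs(P[...,0]-460)<45)&(abs(P[...,1]+19)<75)
for lo in range(24,150,7):
    m=m0&(P[...,2]>=lo)&(P[...,2]<lo+7);q=P[m]
    if len(q)>3:print(lo,len(q),np.percentile(q[:,:2],[3,97],axis=0).round(0).tolist(),np.median(p[m],axis=0))
u=bot.trace("head_a_mid","scene");print([(round(r["conf"],2),[int(x.mean()) for x in np.nonzero(r["mask"])]) for r in u])
cv2.imwrite("pics/s6.png",cv2.resize(p[130:250,250:410],(800,600),interpolation=cv2.INTER_CUBIC)[...,::-1])
E
```

```text
24 81 [[436.0, -28.0], [478.0, 10.0]] [144. 133. 127.]
31 27 [[444.0, -24.0], [468.0, 1.0]] [112. 105.  99.]
38 12 [[446.0, -27.0], [465.0, -8.0]] [77.  68.5 64.5]
45 9 [[447.0, -34.0], [464.0, -15.0]] [91. 83. 76.]
52 99 [[433.0, -43.0], [474.0, 8.0]] [133. 123. 119.]
59 81 [[433.0, -43.0], [473.0, 8.0]] [133. 125. 118.]
66 5 [[434.0, -34.0], [455.0, 8.0]] [145. 135. 129.]
80 15 [[450.0, -32.0], [458.0, 0.0]] [75. 69. 64.]
87 9 [[449.0, -31.0], [457.0, 2.0]] [63. 55. 53.]
94 5 [[449.0, -23.0], [453.0, 1.0]] [58. 51. 42.]
101 4 [[450.0, -4.0], [450.0, 2.0]] [63.5 53.5 50. ]
[(0.43, [188, 320])]
```

View pics/s6.png

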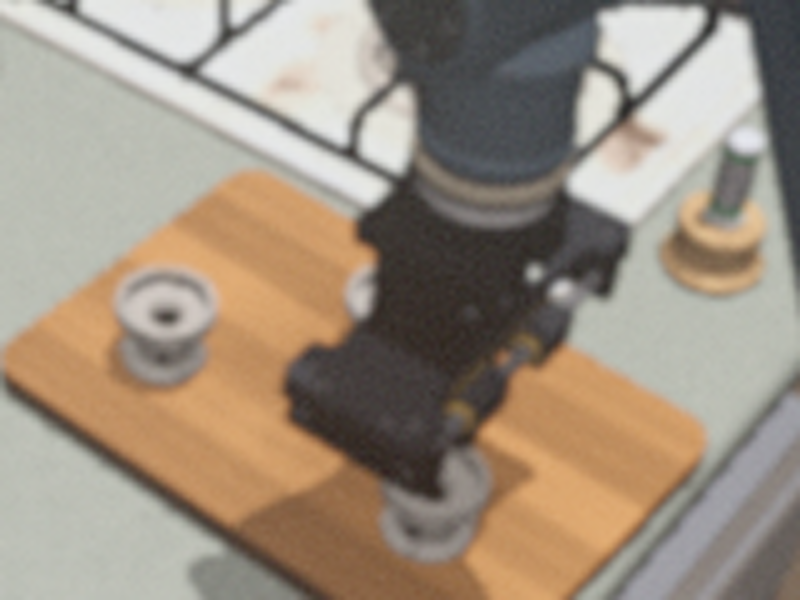

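Both views show the fingers ending about 80 mm up, roughly 38 mm short of the reported TCP. They closed above the crown without touching the head, which still stands at its old spot. I'll reopen and measure where the fingertips really are.

move_arm:
  increments:
    - {"xyz":[0,0,0],"roll":0,"grip":100}
    - {"xyz":[0,0,0],"roll":0,"grip":100}
    - {"xyz":[0,0,0],"roll":0,"grip":100}
    - {"xyz":[0,0,0],"roll":0,"grip":100}
    - {"xyz":[0,0,0],"roll":0,"grip":100}

```text
time_s: 23.97
position: [0.4587, -0.0182, 0.0423]
tcp_rot: [[1.0, -0.0, -0.0], [-0.0, -1.0, -0.0], [-0.0, 0.0, -1.0]]
force: [0.0, 0.3, -0.0]
opening: 0.42
grasp_force: 0.0
```

move_arm:
  increments:
    - {"xyz":[0,0,0],"roll":0,"grip":100}
    - {"xyz":[0,0,0],"roll":0,"grip":100}
    - {"xyz":[0,0,0],"roll":0,"grip":100}
    - {"xyz":[0,0,0],"roll":0,"grip":100}
    - {"xyz":[0,0,0],"roll":0,"grip":100}

```text
time_s: 24.38
position: [0.4587, -0.0182, 0.0424]
tcp_rot: [[1.0, -0.0, 0.0], [-0.0, -1.0, 0.0], [0.0, -0.0, -1.0]]
force: [0.7, 0.4, -0.5]
opening: 0.801
grasp_force: 0.0
```

```bash
python3 - <<'E'
from h import *
K,T=cam("wrist");s=bot.read_state();print(s["position"],s["opening"],s["grasp_force"],s["force"],s["time_s"])
p,d=bot.capture("wrist");P=cloud(d,K,T)*1000;p0=1000*s["position"];Q=(P-p0)  # rel to tcp
m0=(d>0)&(d<.235)&(abs(Q[...,0])<60)&(abs(Q[...,1])<110)&(P[...,2]>72)
for lo in range(30,130,5):
    for sg in(-1,1):
        m=m0&(Q[...,2]>=lo)&(Q[...,2]<lo+5)&(sg*Q[...,1]>0);q=Q[m]
        if len(q)>3:print(lo,sg,len(q),np.percentile(q[:,:2],[2,98],axis=0).round(0).tolist(),np.median(p[m],axis=0))
print(circ(P/1000,d,.460,-.02,.06,.072,.036,28))
E
```

```text
[ 0.45870561 -0.01820265  0.04235277] 0.8009554985360696 0.0 [ 0.66034065  0.37339867 -0.45031708] 24.3833
35 -1 34 [[-8.0, -41.0], [12.0, -34.0]] [95.5 68.  53. ]
35 1 37 [[-9.0, 36.0], [12.0, 44.0]] [116.  84.  60.]
40 -1 132 [[-8.0, -42.0], [12.0, -34.0]] [77. 54. 44.]
40 1 131 [[-8.0, 36.0], [12.0, 44.0]] [59. 49. 43.]
45 -1 140 [[-5.0, -42.0], [12.0, -34.0]] [77. 54. 44.]
45 1 142 [[-5.0, 36.0], [12.0, 44.0]] [55. 46. 40.]
50 -1 137 [[-2.0, -43.0], [12.0, -34.0]] [78. 53. 44.]
50 1 133 [[-2.0, 36.0], [12.0, 44.0]] [55. 46. 40.]
55 -1 138 [[-0.0, -42.0], [12.0, -34.0]] [78. 53. 43.]
55 1 149 [[-0.0, 36.0], [12.0, 44.0]] [54. 46. 40.]
60 -1 167 [[3.0, -43.0], [12.0, -34.0]] [77. 53. 43.]
60 1 170 [[3.0, 36.0], [12.0, 45.0]] [53.  45.  40.5]
65 -1 161 [[5.0, -44.0], [12.0, -34.0]] [78. 53. 43.]
65 1 150 [[5.0, 36.0], [12.0, 46.0]] [52. 45. 41.]
70 -1 151 [[6.0, -45.0], [12.0, -34.0]] [77. 52. 42.]
70 1 147 [[8.0, 36.0], [12.0, 47.0]] [50. 44. 40.]
75 -1 179 [[-8.0, -46.0], [12.0, -34.0]] [76. 50. 38.]
75 1 187 [[-8.0, 36.0], [12.0, 48.0]] [48. 42. 39.]
80 -1 72 [[-9.0, -45.0], [12.
[... 427 characters left out ...]
-38.0]] [50. 38. 33.]
100 1 252 [[-7.0, 40.0], [12.0, 41.0]] [39. 33. 31.]
105 -1 239 [[3.0, -79.0], [36.0, -38.0]] [50. 37. 32.]
105 1 353 [[-3.0, 40.0], [37.0, 81.0]] [37. 32. 30.]
110 -1 764 [[8.0, -81.0], [39.0, -38.0]] [65. 57. 47.]
110 1 870 [[3.0, 40.0], [39.0, 83.0]] [37. 33. 32.]
115 -1 1290 [[12.0, -78.0], [39.0, -37.0]] [85. 59. 45.]
115 1 1444 [[7.0, 40.0], [39.0, 80.0]] [47. 46. 44.]
120 -1 2976 [[16.0, -78.0], [39.0, -1.0]] [88. 72. 57.]
120 1 3408 [[11.0, 2.0], [39.0, 80.0]] [73. 66. 54.]
125 -1 4685 [[21.0, -64.0], [39.0, -1.0]] [110.  99.  93.]
125 1 4982 [[18.0, 1.0], [39.0, 66.0]] [104.  97.  93.]
(2069, array([459.9, -18.7]), 28.0, array([460.1, -18.7]), np.float64(67.4))
```

The whole gripper sits 38 mm further back than the reported TCP: tips at +37 mm, body at +108 mm. So I need a reported z of about 4 mm to grasp the crown. The head is at (460.0, -18.7) and the finger centre at about (460, -17.2).

move_arm:
  increments:
    - {"xyz":[0,1.5,0],"roll":0,"grip":100}
    - {"xyz":[0,0,0],"roll":0,"grip":100}
    - {"xyz":[0,0,0],"roll":0,"grip":100}
    - {"xyz":[0,0,4],"roll":0,"grip":100}
    - {"xyz":[0,0,8],"roll":0,"grip":100}

```text
time_s: 24.85
position: [0.4594, -0.0199, 0.0306]
tcp_rot: [[1.0, -0.0, 0.002], [-0.0, -1.0, -0.001], [0.002, 0.001, -1.0]]
force: [0.0, 0.1, -0.8]
opening: 0.995
grasp_force: 0.0
```

move_arm:
  increments:
    - {"xyz":[0,0,8],"roll":0,"grip":100}
    - {"xyz":[0,0,8],"roll":0,"grip":100}
    - {"xyz":[0,0,8],"roll":0,"grip":100}
    - {"xyz":[0,0,2],"roll":0,"grip":100}
    - {"xyz":[0,0,0],"roll":0,"grip":100}

```text
time_s: 25.27
position: [0.4579, -0.0195, 0.0032]
tcp_rot: [[1.0, -0.0, -0.002], [-0.0, -1.0, 0.001], [-0.002, -0.001, -1.0]]
force: [0.4, -0.2, 0.5]
opening: 1.002
grasp_force: 0.0
```

move_arm:
  increments:
    - {"xyz":[0,0,0],"roll":0,"grip":0}
    - {"xyz":[0,0,0],"roll":0,"grip":0}
    - {"xyz":[0,0,0],"roll":0,"grip":0}
    - {"xyz":[0,0,0],"roll":0,"grip":0}
    - {"xyz":[0,0,0],"roll":0,"grip":0}

```text
time_s: 25.68
position: [0.4589, -0.0198, 0.0047]
tcp_rot: [[1.0, -0.0, 0.001], [-0.0, -1.0, -0.0], [0.001, 0.0, -1.0]]
force: [-0.6, -0.7, -1.1]
opening: 0.709
grasp_force: 0.0
```

move_arm:
  increments:
    - {"xyz":[0,0,0],"roll":0,"grip":0}
    - {"xyz":[0,0,0],"roll":0,"grip":0}
    - {"xyz":[0,0,0],"roll":0,"grip":0}

```text
time_s: 25.93
position: [0.4589, -0.0198, 0.0047]
tcp_rot: [[1.0, -0.0, 0.001], [-0.0, -1.0, -0.0], [0.001, 0.0, -1.0]]
force: [-1.5, 0.2, 3.2]
opening: 0.636
grasp_force: 32.0
```

Gripped at 0.636, which is 56 mm. I'll lift it and carry it to the dish centre.

move_arm:
  increments:
    - {"xyz":[0,0,-8],"roll":0,"grip":0}
    - {"xyz":[0,0,-15],"roll":0,"grip":0}
    - {"xyz":[0,0,-20],"roll":0,"grip":0}
    - {"xyz":[0,0,-15],"roll":0,"grip":0}
    - {"xyz":[0,0,0],"roll":0,"grip":0}

```text
time_s: 26.35
position: [0.4603, -0.0201, 0.0647]
tcp_rot: [[1.0, 0.0, 0.005], [0.0, -1.0, -0.001], [0.005, 0.001, -1.0]]
force: [0.4, -0.3, -3.0]
opening: 0.636
grasp_force: 31.9
```

move_arm:
  increments:
    - {"xyz":[5,-20,0],"roll":0,"grip":0}
    - {"xyz":[8,-32,0],"roll":0,"grip":0}
    - {"xyz":[8,-32,0],"roll":0,"grip":0}
    - {"xyz":[8,-32,0],"roll":0,"grip":0}
    - {"xyz":[8,-32,0],"roll":0,"grip":0}

```text
time_s: 26.77
position: [0.4949, 0.1296, 0.0614]
tcp_rot: [[1.0, -0.001, -0.002], [-0.001, -1.0, -0.0], [-0.002, 0.0, -1.0]]
force: [0.8, 0.0, -2.2]
opening: 0.644
grasp_force: 31.9
```

move_arm:
  increments:
    - {"xyz":[8,-32,0],"roll":0,"grip":0}
    - {"xyz":[8,-32,0],"roll":0,"grip":0}
    - {"xyz":[7,-32,0],"roll":0,"grip":0}
    - {"xyz":[0,0,0],"roll":0,"grip":0}
    - {"xyz":[0,0,0],"roll":0,"grip":0}

```text
time_s: 27.18
position: [0.5179, 0.2257, 0.0612]
tcp_rot: [[1.0, 0.003, -0.001], [0.003, -1.0, -0.0], [-0.001, 0.0, -1.0]]
force: [0.7, -0.4, -2.4]
opening: 0.636
grasp_force: 31.9
```

```bash
python3 - <<'E'
from h import *
K,T=cam("wrist");s=bot.read_state();print(s["position"],s["opening"],s["grasp_force"],s["force"],s["tcp_rot"].round(3))
p,d=bot.capture("wrist");P=cloud(d,K,T);cv2.imwrite("pics/w7.png",p[...,::-1])
x,y,z=s["position"];print("crown",circ(P,d,x+.001,y+.001,z+.051,z+.067,.036,28))
m=(P[...,2]>.02)&(P[...,2]<.036)&(d>0)&(np.abs(np.hypot(P[...,0]-.520,P[...,1]-.225)-.085)<.012);q=P[m][:,:2]*1000
from scipy.optimize import least_squares
print("dish",len(q),least_squares(lambda c:np.hypot(*(q-c).T)-83,[520,225],loss="soft_l1").x)
E
```

```text
[0.51789062 0.22574702 0.06121613] 0.6358125091842494 31.859311012085527 [ 0.69588095 -0.44886243 -2.36865086] [[ 1.     0.003 -0.001]
 [ 0.003 -1.    -0.   ]
 [-0.001  0.    -1.   ]]
crown (4756, array([525.1, 226.8]), 34.6, array([518.9, 226.6]), np.float64(128.2))
dish 5989 [517.56557415 225.85803685]
```

View pics/w7.png

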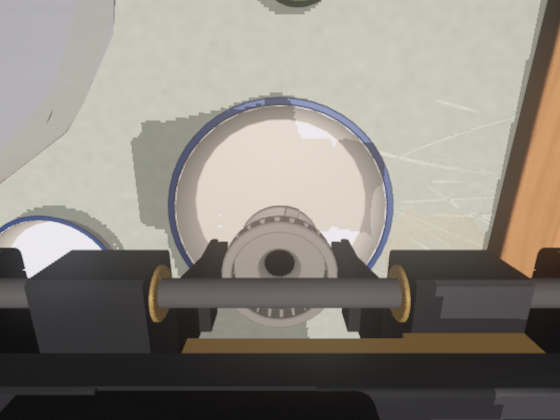

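The head hangs upright in the grip at (280,265), over the big dish with its rim centred near (280,200). I'll lower it.

move_arm:
  increments:
    - {"xyz":[0,0,15],"roll":0,"grip":0}
    - {"xyz":[0,0,20],"roll":0,"grip":0}
    - {"xyz":[0,0,18],"roll":0,"grip":0}
    - {"xyz":[0,0,8],"roll":0,"grip":0}
    - {"xyz":[0,0,4],"roll":0,"grip":0}

```text
time_s: 27.65
position: [0.5169, 0.2226, -0.0044]
tcp_rot: [[1.0, -0.002, -0.005], [-0.002, -1.0, -0.001], [-0.005, 0.001, -1.0]]
force: [0.3, -0.8, -2.0]
opening: 0.636
grasp_force: 31.9
```

move_arm:
  increments:
    - {"xyz":[0,0,2],"roll":0,"grip":0}
    - {"xyz":[0,0,2],"roll":0,"grip":0}
    - {"xyz":[0,0,1.5],"roll":0,"grip":0}
    - {"xyz":[0,0,1],"roll":0,"grip":0}
    - {"xyz":[0,0,0],"roll":0,"grip":0}

```text
time_s: 28.07
position: [0.5191, 0.2243, -0.0087]
tcp_rot: [[1.0, -0.0, 0.001], [-0.0, -1.0, 0.0], [0.001, -0.0, -1.0]]
force: [-0.7, -0.8, -2.4]
opening: 0.64
grasp_force: 31.9
```

move_arm:
  increments:
    - {"xyz":[0,0,1.2],"roll":0,"grip":0}
    - {"xyz":[0,0,1.2],"roll":0,"grip":0}
    - {"xyz":[0,0,1],"roll":0,"grip":0}
    - {"xyz":[0,0,0.8],"roll":0,"grip":0}
    - {"xyz":[0,0,0],"roll":0,"grip":0}

```text
time_s: 28.48
position: [0.5188, 0.2244, -0.0128]
tcp_rot: [[1.0, -0.0, 0.0], [-0.0, -1.0, 0.0], [0.0, -0.0, -1.0]]
force: [-0.6, -0.1, 3.0]
opening: 0.634
grasp_force: 32.0
```

It touches down with about 5 N at the expected height. Now I'll release and rise.

move_arm:
  increments:
    - {"xyz":[0,0,0],"roll":0,"grip":95}
    - {"xyz":[0,0,0],"roll":0,"grip":95}
    - {"xyz":[0,0,0],"roll":0,"grip":95}
    - {"xyz":[0,0,0],"roll":0,"grip":95}
    - {"xyz":[0,0,0],"roll":0,"grip":95}

```text
time_s: 28.9
position: [0.5189, 0.2243, -0.0134]
tcp_rot: [[1.0, -0.0, 0.0], [-0.0, -1.0, 0.0], [0.0, -0.0, -1.0]]
force: [-0.1, -0.4, -0.3]
opening: 0.908
grasp_force: 0.0
```

move_arm:
  increments:
    - {"xyz":[0,0,-10],"roll":0,"grip":95}
    - {"xyz":[0,0,-20],"roll":0,"grip":95}
    - {"xyz":[0,0,-30],"roll":0,"grip":95}
    - {"xyz":[0,0,-35],"roll":0,"grip":95}
    - {"xyz":[0,0,-35],"roll":0,"grip":95}

```text
time_s: 29.32
position: [0.5181, 0.2241, 0.1182]
tcp_rot: [[1.0, -0.0, -0.001], [-0.0, -1.0, -0.0], [-0.001, 0.0, -1.0]]
force: [-0.9, 0.8, 0.0]
opening: 0.945
grasp_force: 0.0
```

move_arm:
  increments:
    - {"xyz":[-20,0,-30],"roll":0,"grip":95}
    - {"xyz":[-25,0,-20],"roll":0,"grip":95}
    - {"xyz":[-20,0,0],"roll":0,"grip":95}
    - {"xyz":[0,0,0],"roll":0,"grip":95}
    - {"xyz":[0,0,0],"roll":0,"grip":95}

```text
time_s: 29.73
position: [0.4532, 0.2244, 0.1676]
tcp_rot: [[1.0, 0.001, 0.001], [0.001, -1.0, 0.0], [0.001, -0.0, -1.0]]
force: [0.4, -0.2, -0.2]
opening: 0.951
grasp_force: 0.0
```

```bash
python3 - <<'E'
from h import *
s=bot.read_state();print(s["position"],s["opening"],s["force"],s["time_s"])
K,T=cam("wrist");p,d=bot.capture("wrist");P=cloud(d,K,T)
K2,T2=cam("top");p2,d2=bot.capture("top");P2=cloud(d2,K2,T2)
print("dish head",circ(P,d,.52,.225,.042,.056,.036,28),circ(P2,d2,.52,.225,.042,.056,.036,28))
for x,y in[(.645,-.03),(.549,-.115)]:print(circ(P2,d2,x,y,.058,.075,.036,28))
print("gauge",circ(P2,d2,.453,-.323,.085,.115,.03,11))
cv2.imwrite("pics/end.png",np.hstack([cv2.resize(p,(400,300)),cv2.resize(p2[120:300,120:480],(400,300))])[...,::-1])
E
```

```text
[0.45322825 0.22435674 0.16759663] 0.9513027092534712 [ 0.36194417 -0.24514288 -0.18017217] 29.7333
dish head (929, array([519.6, 225.1]), 28.0, array([519.7, 225. ]), np.float64(50.3)) (129, array([519.9, 223.6]), 27.9, array([519.7, 223.5]), np.float64(52.7))
(156, array([644.7, -31.1]), 27.9, array([644.6, -31. ]), np.float64(69.7))
(152, array([ 549.5, -116.2]), 28.0, array([ 549.4, -115.8]), np.float64(69.6))
gauge (83, array([ 453.3, -324.6]), 11.2, array([ 453.3, -324.3]), np.float64(100.4))
```

View pics/end.png

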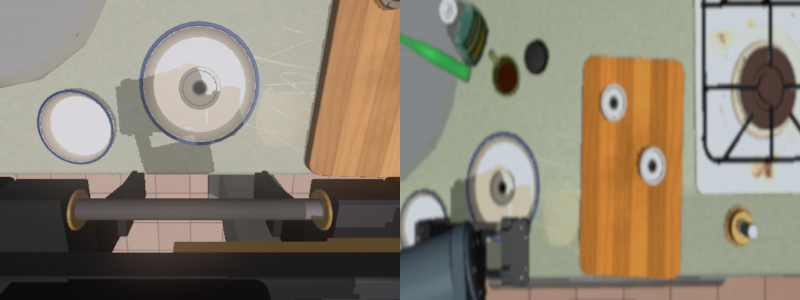

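The crusted head stands upright in the middle of the big dish, at (200,88) on the left. The other two stand on the board at (613,102) and (652,165), and the gauge is in its stand at (740,228). Handing in.

```bash
python3 -c "
from rig import bot
print(bot.hand_in())"
```

```text
the job is handed in; nothing more can be done
None
```

I've handed the job in: the near head stopped the gauge 11 mm short and now stands upright in the big soaking dish, the other two passed and are still on the board, and the gauge is fully home in its stand (29.7 s on the robot's clock at the last check).

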